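# Set up a lamp column for pressing

### The arm

A 7-joint arm with a two-finger parallel gripper is mounted at the origin on the work surface; the furniture and walls round the work are solid. World frame = base frame: x ahead of the robot, y to its left, z up, the work surface at z = 0. Lengths are in m, angles in rad, forces in N, time in s.
With the tool pointing down it reaches from about 0.4 to 0.85 m from the base axis. Payload 6.9 kg.
Tool frame: the origin (TCP) lies on the centre line of the jaws, within the pads' length; the fingertips stand 11 mm ahead of it and the grasp point (between the pads) lies 8 mm behind it; z points along the fingers, y is the line along which they close (so a half turn about z gives the same grasp; the last joint's range is limited). The gripper opens to 85 mm and grips with 20 to 120 N. Pads are 22 mm wide; open, the fingers measure 114 mm over their backs; the gripper's body (76 mm by 85 mm) begins 54 mm behind the grasp point. The pads swing forward as they close: fully open they stand 13 mm farther back than shut.
Start: joints at [0.105, 0.507, -0.238, 1.5, 0.126, 1.149, -0.155], TCP at [0.625, -0, 0.242] pointing down, gripper open.
Joint ranges: [-3.08, 3.08], [-0.24, 2.05], [-1.43, 1.35], [0, 2.5], [-1.52, 4.66], [0.17, 1.96], [-2.89, 2.89]. Speed limits (rad/s): [2.39, 2.39, 3.14, 3.14, 3.14, 3.14, 3.14].

### API

Orientations are given as a 3x3 rotation matrix whose columns are the frame's x, y, z axes.
In Python, from workcell import state, get_image, finish_job, look_for, cut_out, pinpoint gives the robot as it stands.
- The arm moves only by the tool jog_arm, never from a script. Its argument "moves" is a list of rows, each an object of numbers: "x", "y", "z": the shift along the tool's x, y, z in cm; "roll": the turn about the tool's z in degrees; "fingers": the closure, from -1 (fully open) to 1 (shut), so that 0 is half open. A call has 1 to 10 rows; each row is the pose to reach, as a shift and turn from the pose commanded when the call began, along the tool's axes at that moment; what a row does not reach only later rows make up. A row lasts 1/8 s, in which the tool goes at most 62.5 mm and 10.7 degrees, less where a joint would pass 70% of its speed; a pose out of reach is approached as far as the arm can. A call with a gripper value outside its range is refused whole. The fingers move at their own pace and stop on an object; "grip_force" is the grip in N (left out, the last holds). Time passes only in rows, so rows that repeat a pose let the fingers close. It gives the time, the measured TCP pose, the force, the opening and the grip force at its end, in the units of the state.
- state(): the state, without advancing time (a new reading comes with each control period).
- get_image(name): name is "scene" or "side" or "wrist"; returns a dict with "color" (384x512x3 uint8, red, green, blue), "fx", "fy", "cx", "cy" (pixels), "R" (3x3) and "t" (3): a world point X has camera coordinates R X + t; the wrist camera has in their place "tool_from_camera" (4x4, takes a point from camera to tool coordinates, whose origin is the TCP and whose axes are the flange's). Camera axes: x right, y down, z forward; pixel columns grow to the right and rows downward; lengths in m; the calibration is good to about 2 mm. A picture is of the moment at which its call begins: read the wrist's pose just before it. There is no depth.
- finish_job(): hands the job in; it is judged then, once.
Trained networks look in a picture, given as the dict that the camera call returned (one of the last four; its "shot" number tells which), for a name from the list of things; names that differ only in an ending like _2 or _b are one class to them, and where a whole thing is asked for, a point or a joint stands for the part that bears it (a point fixed in the world has none). Each returns a list of dicts, best first, with "score" (0 to 1); they miss things now and then, are a little off and sometimes report something else, mostly with a low value. They report only what shows in the picture. A call takes as long as a camera call. They do not tell look-alikes from the thing itself.
- look_for(query, picture): "point" ([column, row] in pixels, amid what is visible of it).
- cut_out(query, picture): "pixels" (384x512 bool, what is visible of it) and "point" ([column, row] in pixels, amid what is visible of it).
- pinpoint(query, picture): "point" ([column, row] in pixels: a listed point, or the origin of a listed thing).
The state is a dict: "clock": time; "q": joint angles; "dq": joint speeds; "effort": joint torques, N m; "tool_pos": TCP position; "eef_rot": TCP orientation; "contact_force": force on the tool from outside, world axes, zero at the start; "ft_torque": the same for the moment, N m; "finger_gap": finger opening in m; "grip_force": force on a finger pad.
Only numpy, scipy, OpenCV 4.12 (cv2) and the standard library are available. Lean on these libraries where they do the work, as an engineer would, in place of code of your own. Each camera call takes 0.05 s, during which the arm holds its last target. There are 200 camera calls.

### The job

Set up the lamp column on the green pressing stand. Pull the spring clip sideways out of the stand's stem by its red loop and lay it in the steel dish, then lift the iron weight off the stem and park it upright on the cork mat. Thread the dark wooden drum onto the stem, fit the brass collar on the drum and the pale wooden neck on the collar, each seated fully on the one below, and finally set the weight back on top of the neck so that it presses the whole column, with its bore over the neck's brass nipple.

Things in the scene. Friction and masses are not known exactly. Their poses are not given: they have to be found in the camera images.
- stand_top (a point): Pressing stand, fixed: green disc 100 mm across, in its middle a flat seat 44 mm wide, 16 mm above the bench, and an upright 12 mm steel stem, its tapered tip 75 mm above the bench. This point: centre of the seat, at the stem's foot; z up; x along the stem's 5 mm cross hole (63.5 mm above the bench), towards the side on which the clip's loop sticks out.
- clip_loop (a point): Spring clip of 3 mm wire, 66 mm long, 20 g, loose and level on the weight's top, its straight leg through the stem's cross hole. This point: centre of its red loop (31 mm long in x, 18 wide in y, 8 thick in z), 38 mm out from the stem's axis, 64 mm above the bench; x runs along the leg from stem to loop. Grip across y; drawn out along +x it is free after 24 mm. The leg's end is at x -54, y -5 mm.
- weight_center (a point): Dark iron weight, 0.5 kg, round, 46 mm high: a body 68 mm across and 22 mm high, on it a grip neck 36 mm across and 24 mm high; a 17 mm bore right through. This point: on its axis half-way up, 23 mm above its underside and 1 mm above the top of the body. At the start it sits on the stand's seat, round the stem, under the clip.
- drum_center (a point): Dark wooden drum, the bottom part of the column: 62 mm across and 36 mm high, with a 38 mm wide, 6 mm high tenon (tapered at its rim) on top of that and a 17 mm bore right through for the stem. This point is on its axis, 18 mm above its underside. It stands upright on the bench, tenon up.
- collar_center (a point): Brass collar, the second part: 58 mm across and 26 mm high, with a groove round it; in its underside a recess 44 mm wide and 7 mm deep that fits over the drum's tenon; on top a 26 mm wide, 6 mm high tenon (tapered); a 17 mm bore right through. This point is on its axis, 13 mm above its underside. It stands upright on the bench, tenon up.
- neck_center (a point): Pale wooden neck, the top part: 40 mm high, 44 mm across at the foot and 40 mm at the top; in its underside a recess 32 mm wide and 7 mm deep that fits over the collar's tenon; a brass nipple 12 mm across stands 8 mm above its top and enters the weight's bore. This point is on its axis, 20 mm above its underside. It stands upright on the bench, nipple up.
- dish: Round shallow steel dish, fixed, 100 mm across the rim, 18 mm high, flat floor about 80 mm across and 3 mm above the bench. Origin: centre of its underside, on the bench.
- mat: Square cork mat, fixed, 100 x 100 x 4 mm, lying flat. Origin: centre of its underside, on the bench; x and y along its sides.
Not all that is in view belongs to the job. Leave any orange look-alike of the part that bears weight_center alone.

How it is judged:
By the outcome, as a careful person would: the job done as asked, in the order asked, and still so for the second after the job is handed in, with the robot touching nothing.
It also fails if it takes over 141 s, if anything falls off the work surface, if the arm or the gripper's body presses on something with over 40 N, if the wrist force passes 120 N, or if a joint passes its speed limit or range.

## Working session

There is one attempt and no reset: what is moved stays moved. The work goes in short steps, Python scripts to look and compute and a tool call to move; the robot and the scene stay as the last step left them, time stands still between calls to the robot, and variables do not carry over. Pictures are saved under pics/ and viewed, at most 18 in all, crops included, and the job is handed in when it is done.

Besides the shell and the picture viewer there is one more tool, called after "Emit:" as name(argument=value, ...) on one line, values as JSON. jog_arm: Moves the arm, as the interface text tells. Its arguments: {"type":"object","properties":{"moves":{"type":"array","items":{"type":"object","properties":{"x":{"type":"number"},"y":{"type":"number"},"z":{"type":"number"},"roll":{"type":"number"},"fingers":{"type":"number"}}}},"grip_force":{"type":"number"}},"required":["moves"]}

```bash
mkdir -p pics; cat > h.py <<'E'
import numpy as np, cv2
from workcell import state, get_image, finish_job, look_for, cut_out, pinpoint
def save(im,n,box=None,s=1):
    c=im["color"][:,:,::-1]
    if box: c=c[box[1]:box[3],box[0]:box[2]]
    cv2.imwrite("pics/"+n,cv2.resize(c,None,fx=s,fy=s,interpolation=cv2.INTER_CUBIC))
def ray(im,p,st=None):
    d=np.array([(p[0]-im["cx"])/im["fx"],(p[1]-im["cy"])/im["fy"],1])
    if "R" in im and im.get("R") is not None:
        R=np.array(im["R"]);t=np.array(im["t"]); return -R.T@t, R.T@d
    T=np.array(im["tool_from_camera"]);E=np.array(st["eef_rot"])
    return np.array(st["tool_pos"])+E@T[:3,3], E@T[:3,:3]@d
def atz(r,z): o,d=r; return o+d*(z-o[2])/d[2]
def tri(rs):
    A=np.zeros((3,3));b=np.zeros(3)
    for o,d in rs:
        d=d/np.linalg.norm(d);P=np.eye(3)-np.outer(d,d);A+=P;b+=P@o
    X=np.linalg.solve(A,b)
    return X,[np.linalg.norm(np.cross(X-o,d/np.linalg.norm(d)))for o,d in rs]
E
python3 - <<'E'
from h import *
Z=dict(stand_top=.016,clip_loop=.064,weight_center=.039,drum_center=.018,collar_center=.013,neck_center=.02,dish=0,mat=0)
st=state(); print(st["tool_pos"],st["eef_rot"],st["finger_gap"])
for n in ["scene","side","wrist"]:
    im=get_image(n); save(im,n+"0.png",s=1.5)
    for q,z in Z.items():
        for r in pinpoint(q,im)[:3]:
            print(n,q,round(r["score"],2),np.round(r["point"]),np.round(atz(ray(im,r["point"],st),z),3))
E
```

```text
[ 6.24507500e-01 -1.22136091e-04  2.41426284e-01] [[ 7.40617246e-05  9.99998348e-01 -1.81639456e-03]
 [ 9.99999996e-01 -7.41494266e-05 -4.82162522e-05]
 [-4.83508572e-05 -1.81639098e-03 -9.99998349e-01]] 0.08531660105849666
scene stand_top 0.75 [257. 182.] [0.476 0.084 0.016]
scene clip_loop 0.55 [264. 166.] [0.51  0.075 0.064]
scene weight_center 0.53 [255. 178.] [0.467 0.085 0.039]
scene weight_center 0.53 [132. 183.] [0.253 0.427 0.039]
scene drum_center 0.84 [394. 242.] [ 0.449 -0.38   0.018]
scene mat 0.78 [296. 201.] [ 0.473 -0.065  0.   ]
side stand_top 0.73 [251. 233.] [0.477 0.097 0.016]
side stand_top 0.57 [285. 261.] [0.475 0.236 0.016]
side clip_loop 0.66 [238. 220.] [0.507 0.077 0.064]
side weight_center 0.88 [404. 274.] [0.292 0.458 0.039]
side weight_center 0.72 [251. 224.] [0.47  0.084 0.039]
side drum_center 0.52 [172. 161.] [ 0.461 -0.387  0.018]
side collar_center 0.89 [324. 298.] [0.482 0.377 0.013]
side neck_center 0.73 [191. 180.] [ 0.473 -0.235  0.02 ]
side dish 0.57 [284. 263.] [0.469 0.226 0.   ]
side mat 0.76 [220. 207.] [ 0.465 -0.076  0.   ]
side mat 0.67 [284. 264.] [0.472 0.228 0.   ]
wrist clip_loop 0.93 [126.  86.] [0.508 0.08  0.064]
wrist weight_center 0.61 [94. 80.] [0.467 0.086 0.039]
wrist collar_center 0.45 [128.  87.] [0.491 0.08  0.013]
wrist neck_center 0.64 [146. 324.] [ 0.48  -0.225  0.02 ]
wrist mat 0.82 [132. 211.] [ 0.473 -0.07   0.   ]
```

View pics/scene0.png

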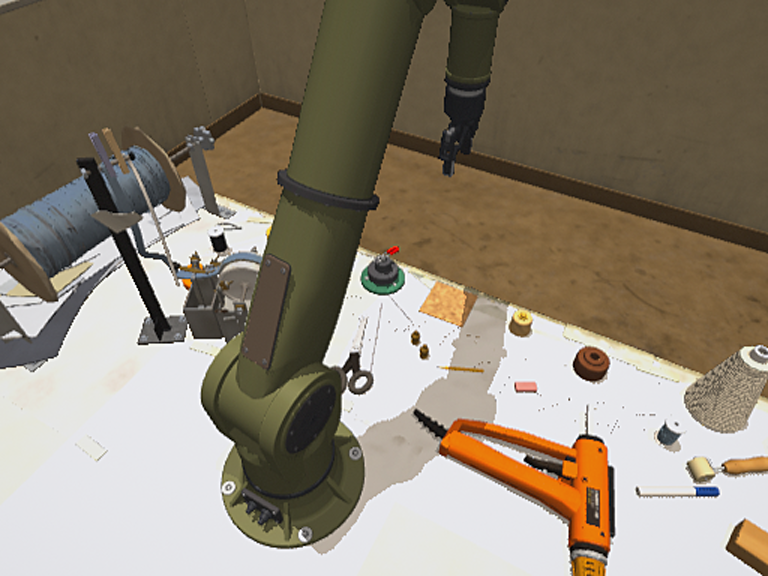

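View pics/side0.png

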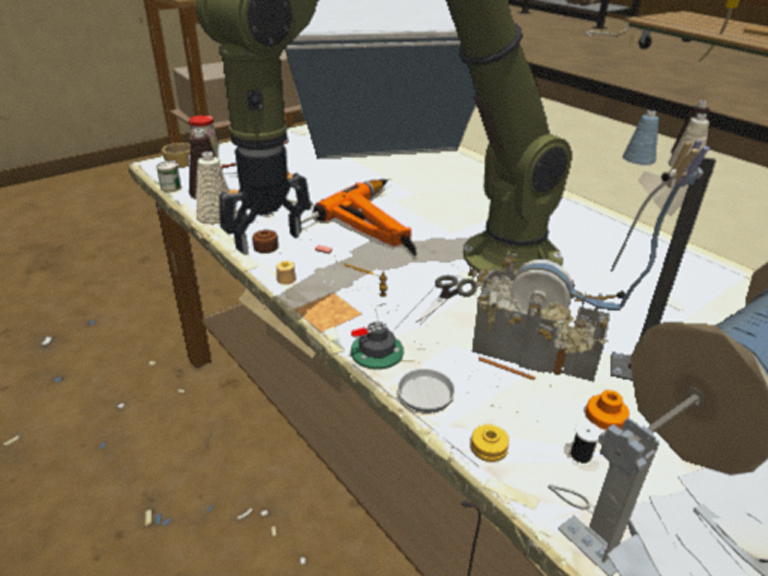

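View pics/wrist0.png

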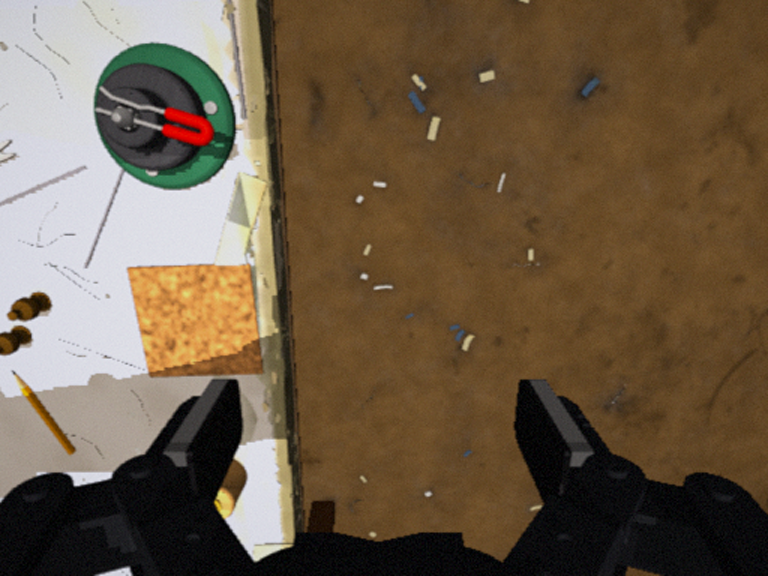

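The scene and side views show the black weight on the green stand: side (377,345), scene (383,270), wrist (122,117). The red loop is at wrist (190,128). In the side view the orange look-alike of the weight is at (608,408), the dish at (425,390), the collar at (490,441), the neck at (286,272), the drum at (265,240) and the mat at (328,312).

Possible confusions:
- **Weight:** the orange one at side (608,408) against the black one at (377,345). I take the black.
- **Neck:** the wooden spool at scene (700,468) against the neck at (520,322). I take the latter, which has the nipple.
- **Loop:** there is only one red loop. The wire at side (570,495) is not it.

```bash
python3 - <<'E'
from h import *
im=get_image("wrist"); print(np.round(im["tool_from_camera"],3), im["fx"],im["cx"],im["cy"])
E
```

```text
[[-0.    -0.948 -0.317  0.082]
 [ 1.    -0.    -0.    -0.   ]
 [ 0.    -0.317  0.948 -0.131]
 [ 0.     0.     0.     1.   ]] 318.7817251590982 251.92304555214494 191.30857072457135
```

Emit:
jog_arm(moves=[{"x": 1,"y": -6,"roll": 10},{"x": 1,"y": -11,"roll": 20},{"x": 1,"y": -13,"roll": 30},{"x": 1,"y": -13,"roll": 40},{"x": 1,"y": -13,"roll": 50},{"x": 1,"y": -13,"roll": 60},{"x": 1,"y": -13,"roll": 70},{"x": 1,"y": -13,"roll": 80},{"x": 1,"y": -13,"roll": 80},{"x": 1,"y": -13,"roll": 80}])

```text
schema error: expected keys x, y, z, roll, fingers
```

Emit:
jog_arm(moves=[{"x": 4,"y": -6,"z": 0,"roll": 10,"fingers": -1},{"x": 8,"y": -12,"z": 0,"roll": 20,"fingers": -1},{"x": 8,"y": -12,"z": 0,"roll": 30,"fingers": -1},{"x": 8,"y": -12,"z": 0,"roll": 40,"fingers": -1},{"x": 8,"y": -12,"z": 0,"roll": 50,"fingers": -1},{"x": 8,"y": -12,"z": 0,"roll": 60,"fingers": -1},{"x": 8,"y": -12,"z": 0,"roll": 70,"fingers": -1},{"x": 8,"y": -12,"z": 0,"roll": 80,"fingers": -1},{"x": 8,"y": -12,"z": 0,"roll": 90,"fingers": -1},{"x": 8,"y": -12,"z": 0,"roll": 97,"fingers": -1}])

```text
clock: 2.65
tool_pos: [0.505, 0.0801, 0.2424]
eef_rot: [[0.992, -0.126, 0.0], [-0.126, -0.992, 0.0], [0.0, -0.0, -1.0]]
contact_force: [-0.6, 0.3, 0.1]
finger_gap: 0.085
grip_force: 0.0
```

```bash
cat > look.py <<'E'
from h import *
import sys
Z=dict(stand_top=.016,clip_loop=.064,weight_center=.024,drum_center=.018,collar_center=.013,neck_center=.02,dish=0,mat=0)
Z["weight_center"]=.039
# usage: look.py pic|- cams name[=z] ...
st=state(); E=np.array(st["eef_rot"]);p=np.array(st["tool_pos"])
print("t",round(st["clock"],2),"tcp",np.round(p,4),"yaw tool x",round(float(np.degrees(np.arctan2(E[1,0],E[0,0]))),2),"tilt",np.round(E[:2,2],4),"gap",round(st["finger_gap"],4),"F",np.round(st["contact_force"],1),round(st["grip_force"],1))
for c in sys.argv[2].split(","):
    im=get_image(c)
    if sys.argv[1]!="-": save(im,c+sys.argv[1]+".png",s=1.5)
    for a in sys.argv[3:]:
        q,_,z=a.partition("="); z=float(z) if z else Z[q]
        for f in (pinpoint,):
            for r in f(q,im)[:2]:
                X=atz(ray(im,r["point"],st),z)
                print(c,q,round(r["score"],2),np.round(r["point"],1),"world",np.round(X,4),"tool cm",np.round(100*E.T@(X-p),2))
E
python3 look.py 1 wrist clip_loop weight_center stand_top mat
```

```text
t 2.65 tcp [0.505  0.0801 0.2424] yaw tool x -7.27 tilt [0.0002 0.    ] gap 0.085 F [-0.6  0.3  0.1] 0.0
wrist clip_loop 0.69 [250.4 167.5] world [0.5081 0.0812 0.064 ] tool cm [ 0.29 -0.15 17.84]
wrist weight_center 0.75 [248.7 197.3] world [0.4682 0.0884 0.039 ] tool cm [-3.76 -0.36 20.34]
wrist stand_top 0.53 [252.8 168.6] world [0.4945 0.0803 0.016 ] tool cm [-1.05  0.11 22.64]
wrist mat 0.97 [380.9 165.6] world [ 0.4745 -0.0726  0.    ] tool cm [-1.1  15.53 24.24]
```

View pics/wrist1.png

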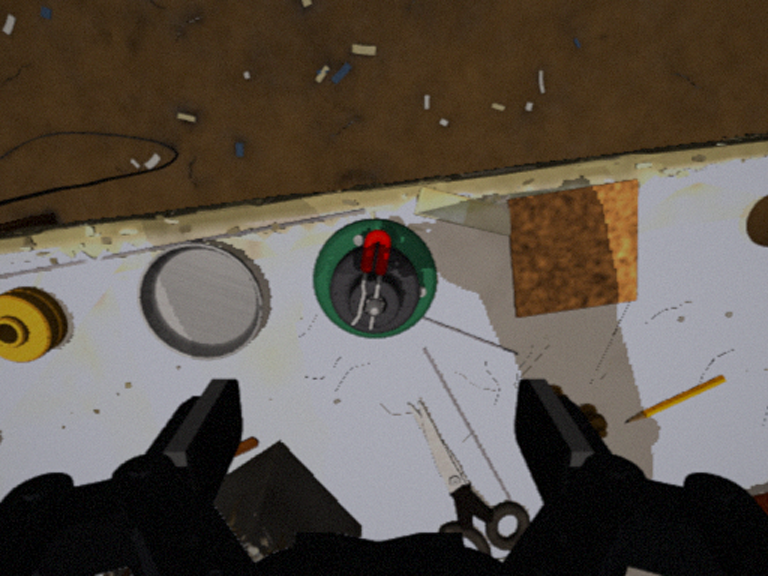

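The wrist view shows the red loop at (377,252), directly over the weight's neck and in line with the stem tip at (374,303). The choice is confirmed: black weight and red loop. Next I descend and grip.

Emit:
jog_arm(moves=[{"x": 0.25,"y": -0.15,"z": 5,"roll": 2,"fingers": -0.4},{"x": 0.25,"y": -0.15,"z": 10,"roll": 2,"fingers": -0.4},{"x": 0.25,"y": -0.15,"z": 15,"roll": 2,"fingers": -0.4},{"x": 0.25,"y": -0.15,"z": 17.5,"roll": 2,"fingers": -0.4},{"x": 0.25,"y": -0.15,"z": 18.5,"roll": 2,"fingers": -0.4},{"x": 0.25,"y": -0.15,"z": 18.5,"roll": 2,"fingers": -0.4},{"x": 0.25,"y": -0.15,"z": 18.5,"roll": 2,"fingers": 1},{"x": 0.25,"y": -0.15,"z": 18.5,"roll": 2,"fingers": 1},{"x": 0.25,"y": -0.15,"z": 18.5,"roll": 2,"fingers": 1},{"x": 0.25,"y": -0.15,"z": 18.5,"roll": 2,"fingers": 1}], grip_force=25)

```text
clock: 4.15
tool_pos: [0.5083, 0.0821, 0.0579]
eef_rot: [[0.988, -0.156, 0.002], [-0.156, -0.988, 0.001], [0.001, -0.001, -1.0]]
contact_force: [1.8, 4.1, 3.2]
finger_gap: 0.0179
grip_force: 24.1
```

```bash
python3 look.py 2 wrist clip_loop
```

```text
t 4.15 tcp [0.5083 0.0821 0.0579] yaw tool x -8.97 tilt [0.0016 0.0012] gap 0.0179 F [1.8 4.1 3.2] 24.1
wrist clip_loop 0.92 [253.6 272.2] world [0.5089 0.0814 0.064 ] tool cm [ 0.07  0.06 -0.61]
```

Emit:
jog_arm(moves=[{"x": 0.7,"y": 0,"z": 0,"roll": 0,"fingers": 1},{"x": 1.4,"y": 0,"z": 0,"roll": 0,"fingers": 1},{"x": 2.1,"y": 0,"z": 0,"roll": 0,"fingers": 1},{"x": 2.8,"y": 0,"z": 0,"roll": 0,"fingers": 1},{"x": 3.4,"y": 0,"z": 0,"roll": 0,"fingers": 1},{"x": 3.4,"y": 0,"z": -4,"roll": 0,"fingers": 1},{"x": 3.4,"y": 0,"z": -8,"roll": 0,"fingers": 1},{"x": 3.4,"y": -5,"z": -10,"roll": 0,"fingers": 1},{"x": 2,"y": -9,"z": -10,"roll": 0,"fingers": 1},{"x": 0.5,"y": -10,"z": -10,"roll": 0,"fingers": 1}])

```text
clock: 5.5
tool_pos: [0.5282, 0.1819, 0.1573]
eef_rot: [[0.988, -0.153, 0.001], [-0.153, -0.988, 0.001], [0.0, -0.001, -1.0]]
contact_force: [0.3, -0.3, -1.1]
finger_gap: 0.0174
grip_force: 26.0
```

```bash
python3 look.py 3 wrist,side dish stand_top weight_center collar_center
```

```text
t 5.5 tcp [0.5282 0.1819 0.1573] yaw tool x -8.82 tilt [0.0006 0.001 ] gap 0.0174 F [ 0.3 -0.3 -1.1] 26.0
wrist dish 0.97 [215.4 235.8] world [0.4725 0.2277 0.    ] tool cm [-6.21 -3.66 15.73]
wrist weight_center 0.66 [370.1 237.9] world [0.4683 0.0876 0.039 ] tool cm [-4.48 10.25 11.81]
wrist weight_center 0.55 [253.4 271.5] world [0.4507 0.1927 0.039 ] tool cm [-7.83  0.13 11.82]
wrist collar_center 0.89 [ 68.5 264.9] world [0.4697 0.3744 0.013 ] tool cm [ -8.74 -18.11  14.44]
side dish 0.82 [281.5 264. ] world [ 0.4778  0.2255 -0.    ] tool cm [-5.66 -3.52 15.73]
side stand_top 0.87 [252.7 232.1] world [0.4708 0.0944 0.016 ] tool cm [-4.34  9.54 14.12]
side weight_center 0.95 [249.3 221.2] world [0.4667 0.073  0.039 ] tool cm [-4.41 11.71 11.81]
side weight_center 0.61 [404.7 269.9] world [0.28   0.4497 0.039 ] tool cm [-28.64 -22.64  11.84]
side collar_center 0.69 [325.4 298.5] world [0.4804 0.3817 0.013 ] tool cm [ -7.8  -19.    14.44]
side collar_center 0.53 [249.  224.8] world [0.4571 0.0594 0.013 ] tool cm [-5.16 13.2  14.41]
```

View pics/wrist3.png

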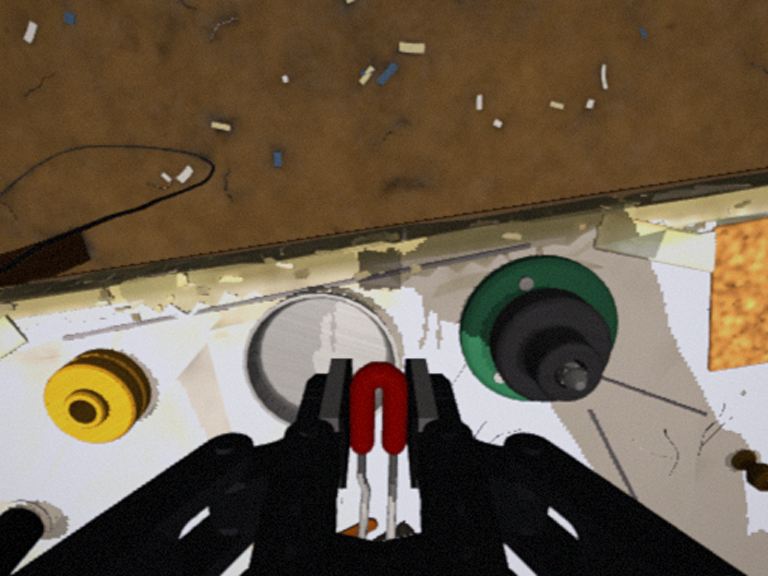

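The clip is held at its loop (375,405), and the dish is at (320,360). I lower it into the dish and release.

Emit:
jog_arm(moves=[{"x": -2.5,"y": -2,"z": 3,"roll": 0,"fingers": 1},{"x": -4.4,"y": -3.6,"z": 7,"roll": 0,"fingers": 1},{"x": -4.4,"y": -3.6,"z": 11,"roll": 0,"fingers": 1},{"x": -4.4,"y": -3.6,"z": 13,"roll": 0,"fingers": 1},{"x": -4.4,"y": -3.6,"z": 13.6,"roll": 0,"fingers": 1},{"x": -4.4,"y": -3.6,"z": 13.6,"roll": 0,"fingers": 1},{"x": -4.4,"y": -3.6,"z": 13.6,"roll": 0,"fingers": 0.38},{"x": -4.4,"y": -3.6,"z": 13.6,"roll": 0,"fingers": 0.38},{"x": -4.4,"y": -3.6,"z": 13.6,"roll": 0,"fingers": 0.38},{"x": -4.4,"y": -3.6,"z": 10,"roll": 0,"fingers": 0.38}])

```text
clock: 7.25
tool_pos: [0.489, 0.221, 0.056]
eef_rot: [[0.988, -0.156, -0.004], [-0.156, -0.988, -0.002], [-0.004, 0.003, -1.0]]
contact_force: [0.2, -0.7, -0.3]
finger_gap: 0.0264
grip_force: 0.0
```

Emit:
jog_arm(moves=[{"x": 0,"y": 0,"z": -5,"roll": 0,"fingers": 0.3},{"x": 0,"y": 2,"z": -10,"roll": 0,"fingers": -0.5},{"x": 0,"y": 7,"z": -14,"roll": 0,"fingers": -1},{"x": 0,"y": 12,"z": -16,"roll": 0,"fingers": -1},{"x": 0,"y": 13.5,"z": -16,"roll": 0,"fingers": -1}])

```text
clock: 7.88
tool_pos: [0.4696, 0.085, 0.2194]
eef_rot: [[0.987, -0.161, 0.004], [-0.161, -0.987, 0.0], [0.004, -0.001, -1.0]]
contact_force: [0.2, -0.4, -0.9]
finger_gap: 0.0851
grip_force: 0.0
```

```bash
python3 look.py 4 wrist weight_center clip_loop=.012 stand_top dish mat
```

```text
t 7.88 tcp [0.4696 0.085  0.2194] yaw tool x -9.25 tilt [0.0038 0.0001] gap 0.0851 F [ 0.2 -0.4 -0.9] 0.0
wrist weight_center 0.62 [248.2 170.1] world [0.4706 0.0888 0.039 ] tool cm [-0.03 -0.37 18.04]
wrist weight_center 0.5 [394.1 136.6] world [ 0.4808 -0.0573  0.039 ] tool cm [ 3.33 13.87 18.04]
wrist clip_loop 0.81 [128.2 166.2] world [0.4892 0.2187 0.012 ] tool cm [ -0.29 -13.5   20.75]
wrist stand_top 0.91 [249.5 163.4] world [0.4719 0.0874 0.016 ] tool cm [ 0.11 -0.26 20.34]
wrist stand_top 0.64 [127.2 177. ] world [0.4784 0.2215 0.016 ] tool cm [ -1.4  -13.59  20.35]
wrist dish 0.73 [127.5 179.8] world [0.4717 0.2292 0.    ] tool cm [ -2.19 -14.25  21.94]
wrist mat 0.78 [392.7 134.6] world [ 0.4748 -0.072   0.    ] tool cm [ 2.95 15.43 21.94]
```

View pics/wrist4.png

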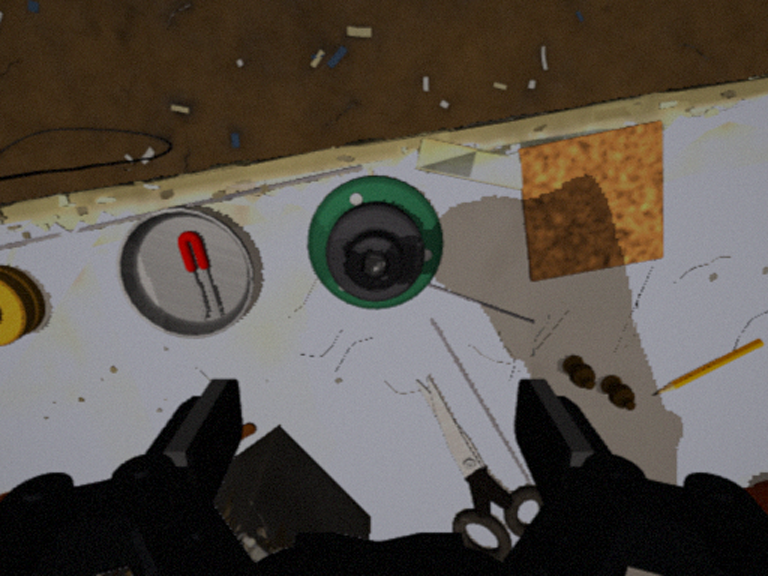

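The clip lies in the dish with its loop at (192,250). The weight is free under the gripper, with the stem tip at (376,262). I grip the weight's neck.

Emit:
jog_arm(moves=[{"x": 0,"y": -0.3,"z": 5,"roll": 0,"fingers": -0.6},{"x": 0,"y": -0.3,"z": 10,"roll": 0,"fingers": -0.6},{"x": 0,"y": -0.3,"z": 14,"roll": 0,"fingers": -0.6},{"x": 0,"y": -0.3,"z": 16,"roll": 0,"fingers": -0.5},{"x": 0,"y": -0.3,"z": 16.6,"roll": 0,"fingers": -0.3},{"x": 0,"y": -0.3,"z": 16.6,"roll": 0,"fingers": -0.1},{"x": 0,"y": -0.3,"z": 16.6,"roll": 0,"fingers": 1},{"x": 0,"y": -0.3,"z": 16.6,"roll": 0,"fingers": 1},{"x": 0,"y": -0.3,"z": 16.6,"roll": 0,"fingers": 1},{"x": 0,"y": -0.3,"z": 16.6,"roll": 0,"fingers": 1}], grip_force=60)

```text
clock: 9.43
tool_pos: [0.4701, 0.0901, 0.0524]
eef_rot: [[0.987, -0.158, 0.001], [-0.158, -0.987, -0.001], [0.001, 0.001, -1.0]]
contact_force: [-0.9, -4.9, 6.5]
finger_gap: 0.0336
grip_force: 60.1
```

Emit:
jog_arm(moves=[{"x": 0,"y": 0,"z": -1,"roll": 0,"fingers": 1},{"x": 0,"y": 0,"z": -3,"roll": 0,"fingers": 1},{"x": 0,"y": 0,"z": -5,"roll": 0,"fingers": 1},{"x": 0,"y": 0,"z": -7,"roll": 0,"fingers": 1},{"x": 0,"y": 0,"z": -8.5,"roll": 0,"fingers": 1},{"x": 0,"y": 0,"z": -8.5,"roll": 0,"fingers": 1},{"x": 0,"y": 0,"z": -8.5,"roll": 0,"fingers": 1}])

```text
clock: 10.3
tool_pos: [0.4694, 0.0914, 0.136]
eef_rot: [[0.988, -0.156, -0.0], [-0.156, -0.988, 0.0], [-0.0, -0.0, -1.0]]
contact_force: [0.1, 0.1, -3.6]
finger_gap: 0.0336
grip_force: 68.9
```

```bash
python3 look.py 5 wrist,side mat weight_center=.124 stand_top
```

```text
t 10.3 tcp [0.4694 0.0914 0.136 ] yaw tool x -8.98 tilt [-0.0004  0.0002] gap 0.0336 F [ 0.1  0.1 -3.6] 68.9
wrist mat 0.56 [441.6 148. ] world [ 0.4743 -0.0718  0.    ] tool cm [ 3.05 16.05 13.59]
wrist weight_center 0.73 [249.4 256.7] world [0.4677 0.0931 0.124 ] tool cm [-0.18 -0.14  1.2 ]
wrist stand_top 0.87 [257.8 186.1] world [0.4703 0.0864 0.016 ] tool cm [ 0.18  0.48 12.  ]
side mat 0.62 [219.3 208.9] world [ 0.4728 -0.0697  0.    ] tool cm [ 2.87 15.86 13.59]
side weight_center 0.94 [407.7 271.2] world [0.3677 0.4959 0.124 ] tool cm [-16.35 -38.37   1.21]
side weight_center 0.65 [254.7 200.2] world [0.4678 0.0963 0.124 ] tool cm [-0.23 -0.46  1.2 ]
side stand_top 0.87 [250.5 232.8] world [0.4775 0.0932 0.016 ] tool cm [ 0.78 -0.3  12.  ]
```

View pics/side5.png

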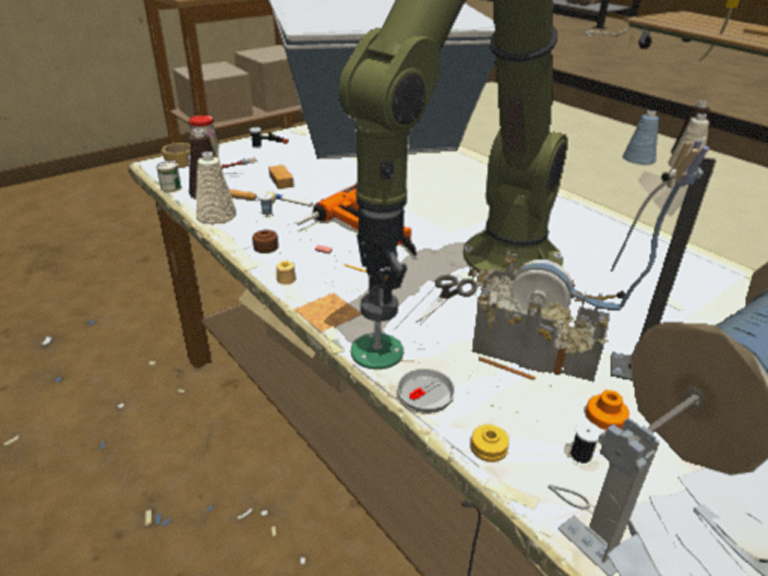

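The weight hangs clear above the stem (380,305), and the clip is in the dish (425,390). I park the weight on the mat.

Emit:
jog_arm(moves=[{"x": 0.5,"y": 4,"z": -0.5,"roll": 0,"fingers": 1},{"x": 1.5,"y": 8,"z": -0.5,"roll": 0,"fingers": 1},{"x": 2.5,"y": 12,"z": -0.5,"roll": 0,"fingers": 1},{"x": 3,"y": 15,"z": 0,"roll": 0,"fingers": 1},{"x": 3,"y": 16,"z": 3,"roll": 0,"fingers": 1},{"x": 3,"y": 16,"z": 6,"roll": 0,"fingers": 1},{"x": 3,"y": 16,"z": 8,"roll": 0,"fingers": 1},{"x": 3,"y": 16,"z": 9.1,"roll": 0,"fingers": 1},{"x": 3,"y": 16,"z": 9.4,"roll": 0,"fingers": 1},{"x": 3,"y": 16,"z": 9.5,"roll": 0,"fingers": 1}])

```text
clock: 11.95
tool_pos: [0.4747, -0.0715, 0.0416]
eef_rot: [[0.988, -0.156, 0.001], [-0.156, -0.988, -0.0], [0.001, -0.0, -1.0]]
contact_force: [0.4, 1.1, -3.5]
finger_gap: 0.0338
grip_force: 68.8
```

Emit:
jog_arm(moves=[{"x": 0,"y": 0,"z": 0,"roll": 0,"fingers": 1},{"x": 0,"y": 0,"z": 0,"roll": 0,"fingers": -0.3},{"x": 0,"y": 0,"z": 0,"roll": 0,"fingers": -0.4},{"x": 0,"y": 0,"z": -2,"roll": 0,"fingers": -0.4},{"x": 0,"y": 0,"z": -6,"roll": 0,"fingers": -0.7},{"x": 0,"y": 0,"z": -12,"roll": 0,"fingers": -1},{"x": 0,"y": 5,"z": -18,"roll": 0,"fingers": -1},{"x": 0,"y": 10,"z": -20,"roll": 0,"fingers": -1},{"x": 0,"y": 15,"z": -20,"roll": 0,"fingers": -1},{"x": 0,"y": 15,"z": -20,"roll": 0,"fingers": -1}])

```text
clock: 13.2
tool_pos: [0.4495, -0.2246, 0.2424]
eef_rot: [[0.986, -0.164, 0.002], [-0.164, -0.986, -0.003], [0.002, 0.003, -1.0]]
contact_force: [0.3, 0.3, -0.5]
finger_gap: 0.0853
grip_force: 0.0
```

```bash
python3 look.py 6 wrist weight_center=.027 mat neck_center drum_center; python3 look.py 6 side weight_center=.027
```

```text
t 13.2 tcp [ 0.4495 -0.2246  0.2424] yaw tool x -9.45 tilt [ 0.0015 -0.003 ] gap 0.0853 F [ 0.3  0.3 -0.5] 0.0
wrist neck_center 0.75 [251.4 134.8] world [ 0.4784 -0.2295  0.02  ] tool cm [ 2.89 -0.05 22.24]
wrist drum_center 0.56 [386.1 137.6] world [ 0.4503 -0.3772  0.018 ] tool cm [ 2.54 14.97 22.48]
t 13.45 tcp [ 0.4512 -0.2182  0.241 ] yaw tool x -8.87 tilt [-0.0004  0.0008] gap 0.0856 F [0.2 0.3 0.1] 0.0
side weight_center 0.93 [407.2 269.1] world [0.26   0.4461 0.027 ] tool cm [-29.13 -62.66  21.47]
side weight_center 0.9 [217.8 203.2] world [ 0.4802 -0.0653  0.027 ] tool cm [  0.52 -15.53  21.42]
```

View pics/wrist6.png

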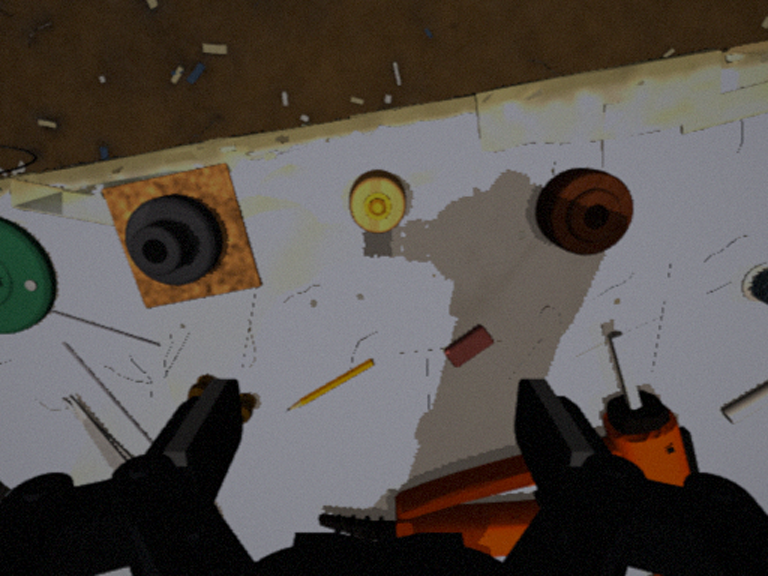

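The weight stands upright on the mat (175,240). The neck is at (377,205) and the drum at (585,210). I move over the drum.

Emit:
jog_arm(moves=[{"x": 1,"y": 5,"z": 1,"roll": 0,"fingers": -1},{"x": 2,"y": 10,"z": 2,"roll": 0,"fingers": -1},{"x": 2.3,"y": 15,"z": 4,"roll": 0,"fingers": -1},{"x": 2.3,"y": 15.5,"z": 6,"roll": 0,"fingers": -1},{"x": 2.3,"y": 15.5,"z": 6,"roll": 0,"fingers": -1},{"x": 2.3,"y": 15.5,"z": 6,"roll": 0,"fingers": -1}])

```text
clock: 14.3
tool_pos: [0.4503, -0.3752, 0.1819]
eef_rot: [[0.988, -0.155, 0.001], [-0.155, -0.988, 0.0], [0.001, -0.0, -1.0]]
contact_force: [-0.3, -0.3, 0.4]
finger_gap: 0.0855
grip_force: 0.0
```

```bash
cat > circ.py <<'E'
# fit the top-face circles: circ.py query ztop  -> centre from mask bottom-independent ellipse via mask centroid candidates
from h import *
import sys
q=sys.argv[1]; z=float(sys.argv[2]); 
st=state(); im=get_image("wrist"); E=np.array(st["eef_rot"]);p=np.array(st["tool_pos"])
print("tcp",np.round(p,4))
for r in pinpoint(q,im)[:1]:
    X=atz(ray(im,r["point"],st),z); print("pin",r["score"],np.round(X,4),np.round(100*E.T@(X-p),2))
for r in cut_out(q,im)[:1]:
    m=np.array(r["pixels"]); ys,xs=np.nonzero(m)
    T=np.array([100*E.T@(atz(ray(im,(x,y),st),z)-p) for x,y in zip(xs,ys)])
    print("mask",round(r["score"],2),"tool y range",np.round([T[:,1].min(),T[:,1].max()],2),"mid",round((T[:,1].min()+T[:,1].max())/2,2),"tool x range",np.round([T[:,0].min(),T[:,0].max()],2))
E
python3 circ.py drum_center .018; python3 look.py 7 wrist drum_center
```

```text
tcp [ 0.4503 -0.3752  0.1819]
pin 0.73 [ 0.4472 -0.3801  0.018 ] [-0.24  0.54 16.38]
mask 0.69 tool y range [-2.71  3.5 ] mid 0.4 tool x range [-3.8   2.99]
t 14.45 tcp [ 0.4502 -0.3756  0.1823] yaw tool x -8.9 tilt [ 0.0014 -0.0006] gap 0.0856 F [ 0.5 -0.1  0.3] 0.0
wrist drum_center 0.96 [255.8 174.1] world [ 0.4498 -0.3794  0.018 ] tool cm [-1.000e-02  3.700e-01  1.643e+01]
```

View pics/wrist7.png

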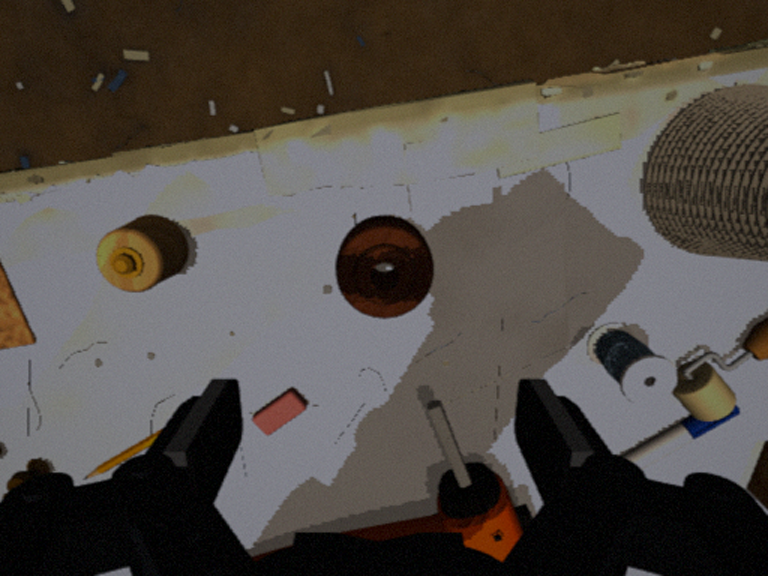

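The drum stands upright, tenon up, at (385,267) under the gripper. The area around it is clear.

Emit:
jog_arm(moves=[{"x": -0.1,"y": 0.42,"z": 5,"roll": 0,"fingers": -1},{"x": -0.1,"y": 0.42,"z": 9,"roll": 0,"fingers": -1},{"x": -0.1,"y": 0.42,"z": 13,"roll": 0,"fingers": -1},{"x": -0.1,"y": 0.42,"z": 15.3,"roll": 0,"fingers": -1},{"x": -0.1,"y": 0.42,"z": 16.2,"roll": 0,"fingers": -1},{"x": -0.1,"y": 0.42,"z": 16.2,"roll": 0,"fingers": -1},{"x": -0.1,"y": 0.42,"z": 16.2,"roll": 0,"fingers": -0.2},{"x": -0.1,"y": 0.42,"z": 16.2,"roll": 0,"fingers": 1},{"x": -0.1,"y": 0.42,"z": 16.2,"roll": 0,"fingers": 1},{"x": -0.1,"y": 0.42,"z": 16.2,"roll": 0,"fingers": 1}], grip_force=50)

```text
clock: 15.8
tool_pos: [0.4484, -0.3808, 0.021]
eef_rot: [[0.988, -0.156, 0.002], [-0.156, -0.988, -0.001], [0.002, 0.001, -1.0]]
contact_force: [-0.7, 0.5, 5.6]
finger_gap: 0.0603
grip_force: 53.4
```

Emit:
jog_arm(moves=[{"x": 0,"y": 0,"z": 0,"roll": 0,"fingers": 1},{"x": 0,"y": 0,"z": -1,"roll": 0,"fingers": 1},{"x": 0,"y": 0,"z": -5,"roll": 0,"fingers": 1},{"x": 0,"y": 0,"z": -10,"roll": 0,"fingers": 1},{"x": 0,"y": 0,"z": -13,"roll": 0,"fingers": 1},{"x": 0,"y": 0,"z": -13,"roll": 0,"fingers": 1},{"x": 0,"y": 0,"z": -13,"roll": 0,"fingers": 1}])

```text
clock: 16.68
tool_pos: [0.4473, -0.3799, 0.149]
eef_rot: [[0.988, -0.156, -0.001], [-0.156, -0.988, 0.001], [-0.001, -0.001, -1.0]]
contact_force: [0.3, -0.6, -2.6]
finger_gap: 0.0597
grip_force: 55.0
```

```bash
python3 look.py 8 wrist,wrist drum_center=.15
```

```text
t 16.68 tcp [ 0.4473 -0.3799  0.149 ] yaw tool x -8.99 tilt [-0.0005  0.0006] gap 0.0597 F [ 0.3 -0.6 -2.6] 55.0
wrist drum_center 0.8 [252.6 263.8] world [ 0.4492 -0.3803  0.15  ] tool cm [ 0.19  0.02 -0.1 ]
wrist drum_center 0.59 [251.1 262.2] world [ 0.4502 -0.3798  0.15  ] tool cm [ 0.28 -0.05 -0.1 ]
```

```bash
python3 - <<'E'
from h import *
im=get_image("wrist")
a=np.deg2rad(-7.27);E=np.array([[np.cos(a),np.sin(a),0],[np.sin(a),-np.cos(a),0],[0,0,-1]])
print(atz(ray(im,(249.3,202),dict(tool_pos=[.505,.0801,.2424],eef_rot=E)),.0745))
a=np.deg2rad(-9.25);E=np.array([[np.cos(a),np.sin(a),0],[np.sin(a),-np.cos(a),0],[0,0,-1]])
print(atz(ray(im,(250.7,174.7),dict(tool_pos=[.4696,.085,.2194],eef_rot=E)),.0745))
E
```

```text
[0.47559043 0.08649517 0.0745    ]
[0.47438407 0.08534107 0.0745    ]
```

Emit:
jog_arm(moves=[{"x": -0.5,"y": -5,"z": 0,"roll": 0,"fingers": 1},{"x": -1,"y": -10,"z": 0,"roll": 0,"fingers": 1},{"x": -1.5,"y": -15,"z": 0,"roll": 0,"fingers": 1},{"x": -2,"y": -20,"z": 0,"roll": 0,"fingers": 1},{"x": -2.5,"y": -25,"z": 0,"roll": 0,"fingers": 1},{"x": -3,"y": -30,"z": 0,"roll": 0,"fingers": 1},{"x": -3.5,"y": -35,"z": 0,"roll": 0,"fingers": 1},{"x": -4.2,"y": -40,"z": 0,"roll": 0,"fingers": 1},{"x": -5,"y": -44,"z": 0,"roll": 0,"fingers": 1},{"x": -5.1,"y": -46.6,"z": 0,"roll": 0,"fingers": 1}])

```text
clock: 18.18
tool_pos: [0.4696, 0.0903, 0.1489]
eef_rot: [[0.988, -0.154, -0.001], [-0.154, -0.988, 0.0], [-0.001, -0.0, -1.0]]
contact_force: [0.1, -1.4, -1.4]
finger_gap: 0.0602
grip_force: 55.1
```

Emit:
jog_arm(moves=[{"x": 0,"y": 0,"z": 0,"roll": 0,"fingers": 1},{"x": 0,"y": 0,"z": 0,"roll": 0,"fingers": 1}])

```text
clock: 18.42
tool_pos: [0.4701, 0.0871, 0.149]
eef_rot: [[0.988, -0.157, -0.001], [-0.157, -0.988, -0.001], [-0.001, 0.001, -1.0]]
contact_force: [-0.5, 0.2, -1.3]
finger_gap: 0.0601
grip_force: 55.1
```

```bash
python3 look.py 9 wrist,side,scene stand_top drum_center=.146
```

```text
t 18.43 tcp [0.4701 0.0871 0.149 ] yaw tool x -9.03 tilt [-0.0007 -0.0008] gap 0.0601 F [-0.5  0.2 -1.3] 55.1
wrist stand_top 0.61 [250.4 181.7] world [0.4718 0.0881 0.016 ] tool cm [ 0.17 -0.13 13.3 ]
wrist drum_center 0.85 [254.  264.4] world [0.4691 0.0864 0.146 ] tool cm [-0.08  0.09  0.3 ]
side stand_top 0.62 [252.1 230.5] world [0.4678 0.0879 0.016 ] tool cm [-0.22 -0.05 13.3 ]
side drum_center 0.7 [252.3 187.8] world [0.4573 0.0719 0.146 ] tool cm [-1.02  1.71  0.3 ]
side drum_center 0.3 [251.9 231.6] world [0.5692 0.2155 0.146 ] tool cm [  7.78 -14.24   0.28]
scene stand_top 0.87 [255.1 184. ] world [0.4643 0.0836 0.016 ] tool cm [-0.51  0.42 13.3 ]
scene drum_center 0.74 [253.4 152.4] world [0.4689 0.093  0.146 ] tool cm [-0.2  -0.56  0.3 ]
```

View pics/wrist9.png

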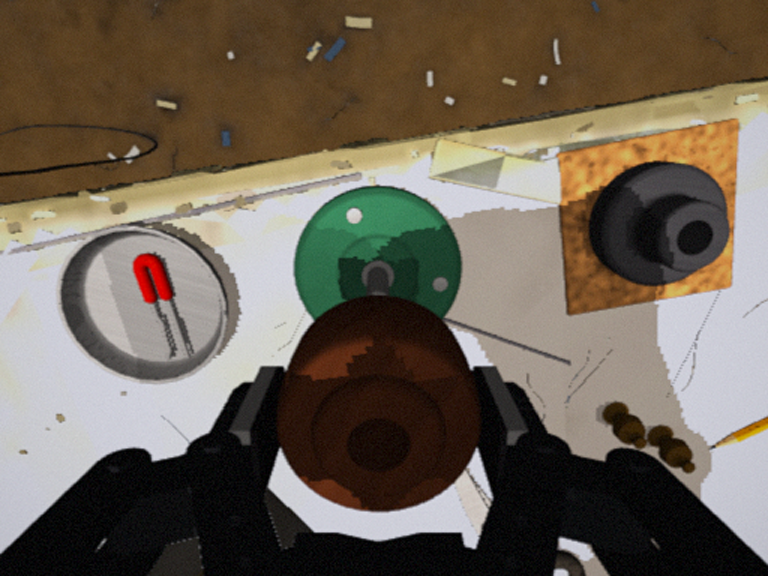

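```bash
cat > disc.py <<'E'
from h import *
from scipy.optimize import least_squares
st=state(); im=get_image("wrist"); E=np.array(st["eef_rot"]);p=np.array(st["tool_pos"])
hsv=cv2.cvtColor(im["color"],cv2.COLOR_RGB2HSV)
m=((hsv[...,0]>60)&(hsv[...,0]<95)&(hsv[...,1]>120)&(hsv[...,2]>25)).astype(np.uint8)
n,l,s,c=cv2.connectedComponentsWithStats(m); k=1+np.argmax(s[1:,4]); m=(l==k).astype(np.uint8)
cn=max(cv2.findContours(m,cv2.RETR_EXTERNAL,cv2.CHAIN_APPROX_NONE)[0],key=len)[:,0]
for z in (.008,.012,.016):
    P=np.array([(E.T@(atz(ray(im,q,st),z)-p))[:2] for q in cn])
    f=lambda v:np.hypot(P[:,0]-v[0],P[:,1]-v[1])-v[2]
    r=least_squares(f,[0,0,.05],loss="cauchy",f_scale=.0007)
    print(z,"tool cm",np.round(100*r.x,2),"inl",np.mean(abs(f(r.x))<.001))
E
python3 disc.py
```

```text
0.008 tool cm [0.07 0.02 4.84] inl 0.6426512968299711
0.012 tool cm [0.19 0.02 4.77] inl 0.6426512968299711
0.016 tool cm [0.31 0.02 4.7 ] inl 0.6426512968299711
```

The stem (376,268) and the drum bore (379,443) line up across the view. I only shift x a little, then thread the drum down with force checks.

Emit:
jog_arm(moves=[{"x": 0.15,"y": 0,"z": 3,"roll": 0,"fingers": 1},{"x": 0.15,"y": 0,"z": 4.8,"roll": 0,"fingers": 1},{"x": 0.15,"y": 0,"z": 5.3,"roll": 0,"fingers": 1},{"x": 0.15,"y": 0,"z": 5.8,"roll": 0,"fingers": 1},{"x": 0.15,"y": 0,"z": 6.2,"roll": 0,"fingers": 1}])

```text
clock: 19.55
tool_pos: [0.4721, 0.0877, 0.0876]
eef_rot: [[0.988, -0.156, 0.001], [-0.156, -0.988, 0.0], [0.001, -0.0, -1.0]]
contact_force: [0.3, 0.2, -1.2]
finger_gap: 0.0601
grip_force: 55.1
```

Emit:
jog_arm(moves=[{"x": 0,"y": 0,"z": 1,"roll": 0,"fingers": 1},{"x": 0,"y": 0,"z": 2,"roll": 0,"fingers": 1},{"x": 0,"y": 0,"z": 3,"roll": 0,"fingers": 1},{"x": 0,"y": 0,"z": 4,"roll": 0,"fingers": 1},{"x": 0,"y": 0,"z": 4.7,"roll": 0,"fingers": 1},{"x": 0,"y": 0,"z": 4.9,"roll": 0,"fingers": 1},{"x": 0,"y": 0,"z": 5.05,"roll": 0,"fingers": 1},{"x": 0,"y": 0,"z": 5.05,"roll": 0,"fingers": 1}])

```text
clock: 20.55
tool_pos: [0.4719, 0.0877, 0.0371]
eef_rot: [[0.988, -0.157, 0.001], [-0.157, -0.988, 0.0], [0.001, -0.0, -1.0]]
contact_force: [-0.3, -0.3, -1.8]
finger_gap: 0.0599
grip_force: 55.2
```

Emit:
jog_arm(moves=[{"x": 0,"y": 0,"z": 0,"roll": 0,"fingers": -1},{"x": 0,"y": 0,"z": 0,"roll": 0,"fingers": -1},{"x": 0,"y": 0,"z": 0,"roll": 0,"fingers": -1},{"x": 0,"y": 0,"z": -5,"roll": 0,"fingers": -1},{"x": 0,"y": 0,"z": -10,"roll": 0,"fingers": -1},{"x": -1,"y": -5,"z": -15,"roll": 0,"fingers": -1},{"x": -2,"y": -11,"z": -15,"roll": 0,"fingers": -1},{"x": -3,"y": -17,"z": -15,"roll": 0,"fingers": -1},{"x": -4,"y": -23,"z": -15,"roll": 0,"fingers": -1},{"x": -4.3,"y": -28.5,"z": -15,"roll": 0,"fingers": -1}])

```text
clock: 21.8
tool_pos: [0.473, 0.3784, 0.1869]
eef_rot: [[0.988, -0.155, -0.0], [-0.155, -0.988, 0.0], [-0.0, -0.0, -1.0]]
contact_force: [0.4, 0.2, -0.2]
finger_gap: 0.085
grip_force: 0.0
```

Emit:
jog_arm(moves=[{"x": 0,"y": 0,"z": 0,"roll": 0,"fingers": -1},{"x": 0,"y": 0,"z": 0,"roll": 0,"fingers": -1},{"x": 0,"y": 0,"z": 0,"roll": 0,"fingers": -1}])

```text
clock: 22.18
tool_pos: [0.4743, 0.374, 0.1869]
eef_rot: [[0.987, -0.159, 0.0], [-0.159, -0.987, -0.001], [0.0, 0.001, -1.0]]
contact_force: [0.9, 0.1, 0.7]
finger_gap: 0.0851
grip_force: 0.0
```

```bash
python3 look.py 10 wrist,wrist collar_center drum_center=.034; python3 circ.py collar_center .013
```

```text
t 22.18 tcp [0.4743 0.374  0.1869] yaw tool x -9.14 tilt [ 0.     -0.0009] gap 0.0851 F [0.9 0.1 0.7] 0.0
wrist collar_center 0.9 [250.2 174.9] world [0.4711 0.3761 0.013 ] tool cm [-0.35 -0.17 17.39]
wrist drum_center 0.54 [249.4 174.6] world [0.4772 0.3758 0.034 ] tool cm [ 0.26 -0.23 15.29]
tcp [0.474  0.3754 0.187 ]
pin 0.57 [0.4712 0.3769 0.013 ] [-0.31 -0.1  17.4 ]
mask 0.18 tool y range [13.72 16.25] mid 14.98 tool x range [-1.31  5.17]
```

View pics/wrist10.png

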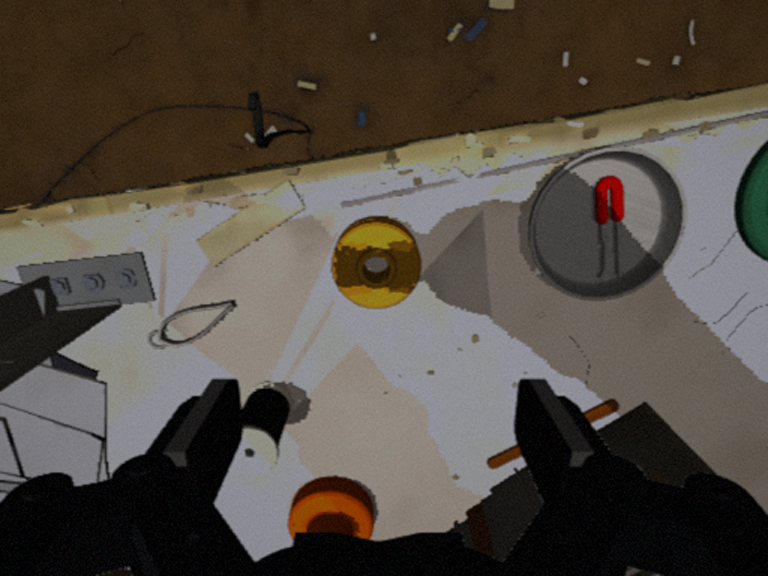

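The collar stands upright with its tenon up at (376,262). I grip it.

Emit:
jog_arm(moves=[{"x": -0.3,"y": -0.12,"z": 5,"roll": 0,"fingers": -1},{"x": -0.3,"y": -0.12,"z": 9,"roll": 0,"fingers": -1},{"x": -0.3,"y": -0.12,"z": 13,"roll": 0,"fingers": -1},{"x": -0.3,"y": -0.12,"z": 16,"roll": 0,"fingers": -1},{"x": -0.3,"y": -0.12,"z": 17.1,"roll": 0,"fingers": -1},{"x": -0.3,"y": -0.12,"z": 17.1,"roll": 0,"fingers": -1},{"x": -0.3,"y": -0.12,"z": 17.1,"roll": 0,"fingers": -0.2},{"x": -0.3,"y": -0.12,"z": 17.1,"roll": 0,"fingers": 1},{"x": -0.3,"y": -0.12,"z": 17.1,"roll": 0,"fingers": 1},{"x": -0.3,"y": -0.12,"z": 17.1,"roll": 0,"fingers": 1}])

```text
clock: 23.88
tool_pos: [0.4718, 0.378, 0.0178]
eef_rot: [[0.988, -0.156, 0.002], [-0.156, -0.988, 0.002], [0.002, -0.002, -1.0]]
contact_force: [-2.3, -0.6, 7.9]
finger_gap: 0.0566
grip_force: 51.8
```

Emit:
jog_arm(moves=[{"x": 0,"y": 0,"z": 0,"roll": 0,"fingers": 1},{"x": 0,"y": 0,"z": -1,"roll": 0,"fingers": 1},{"x": 0,"y": 0,"z": -5,"roll": 0,"fingers": 1},{"x": 0,"y": 0,"z": -10,"roll": 0,"fingers": 1},{"x": 0,"y": 0,"z": -13,"roll": 0,"fingers": 1},{"x": 0,"y": 0,"z": -13,"roll": 0,"fingers": 1}])

```text
clock: 24.62
tool_pos: [0.4724, 0.3784, 0.1493]
eef_rot: [[0.988, -0.157, 0.005], [-0.157, -0.988, 0.004], [0.004, -0.005, -1.0]]
contact_force: [-0.3, 0.4, -1.5]
finger_gap: 0.0564
grip_force: 54.0
```

Emit:
jog_arm(moves=[{"x": 0.8,"y": 5,"z": 0,"roll": 0,"fingers": 1},{"x": 1.6,"y": 10,"z": 0,"roll": 0,"fingers": 1},{"x": 2.4,"y": 15,"z": 0,"roll": 0,"fingers": 1},{"x": 3.2,"y": 20,"z": 0,"roll": 0,"fingers": 1},{"x": 4,"y": 25,"z": 0,"roll": 0,"fingers": 1},{"x": 4.5,"y": 28,"z": 0,"roll": 0,"fingers": 1},{"x": 4.5,"y": 28.7,"z": 0,"roll": 0,"fingers": 1},{"x": 4.5,"y": 28.7,"z": 0,"roll": 0,"fingers": 1},{"x": 4.5,"y": 28.7,"z": 0,"roll": 0,"fingers": 1},{"x": 4.5,"y": 28.7,"z": 0,"roll": 0,"fingers": 1}])

```text
clock: 25.88
tool_pos: [0.4706, 0.0883, 0.1456]
eef_rot: [[0.988, -0.154, -0.0], [-0.154, -0.988, 0.0], [-0.0, -0.0, -1.0]]
contact_force: [0.0, -0.3, -2.5]
finger_gap: 0.0565
grip_force: 54.0
```

```bash
python3 look.py 11 wrist,wrist collar_center=.145 drum_center=.034; python3 disc.py
```

```text
t 25.88 tcp [0.4706 0.0883 0.1456] yaw tool x -8.88 tilt [-0.0002  0.0003] gap 0.0565 F [ 0.  -0.3 -2.5] 54.0
wrist collar_center 0.66 [252.2 262.5] world [0.4722 0.088  0.145 ] tool cm [ 0.16 -0.    0.06]
wrist drum_center 0.79 [251.7 187.2] world [0.474 0.088 0.034] tool cm [ 0.35 -0.02 11.16]
wrist collar_center 0.94 [252.9 262.3] world [0.4722 0.0877 0.145 ] tool cm [0.17 0.03 0.06]
wrist drum_center 0.96 [252.2 189.2] world [0.4723 0.0879 0.034 ] tool cm [ 0.18  0.02 11.16]
0.008 tool cm [ 0.03 -0.01  4.84] inl 0.5685279187817259
0.012 tool cm [ 0.15 -0.01  4.77] inl 0.5685279187817259
0.016 tool cm [ 0.27 -0.01  4.7 ] inl 0.5710659898477157
```

View pics/wrist11.png

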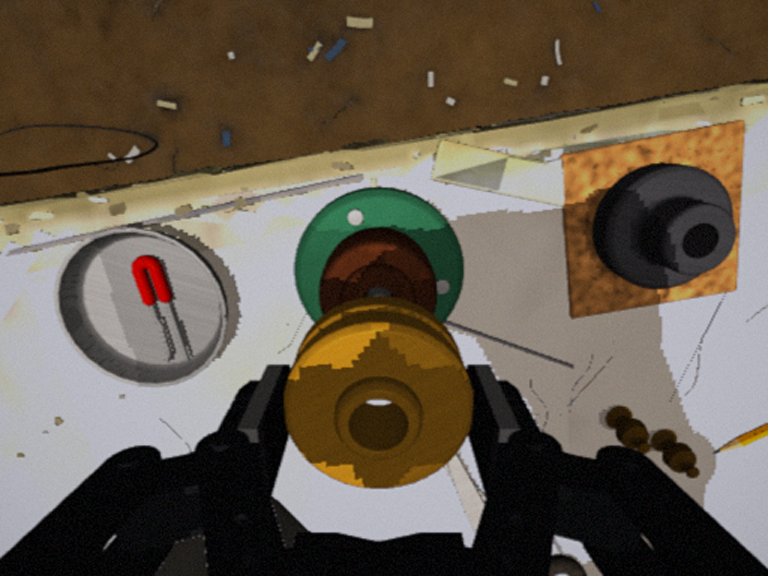

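The collar is held level with its bore at (378,424). The drum is seated below it at (378,275), and both are on the same line. I lower in two steps.

Emit:
jog_arm(moves=[{"x": 0.15,"y": 0,"z": 3,"roll": 0,"fingers": 1},{"x": 0.15,"y": 0,"z": 4.8,"roll": 0,"fingers": 1},{"x": 0.15,"y": 0,"z": 5.4,"roll": 0,"fingers": 1},{"x": 0.15,"y": 0,"z": 5.9,"roll": 0,"fingers": 1},{"x": 0.15,"y": 0,"z": 6.4,"roll": 0,"fingers": 1},{"x": 0.15,"y": 0,"z": 6.6,"roll": 0,"fingers": 1}])

```text
clock: 26.98
tool_pos: [0.4722, 0.0868, 0.0799]
eef_rot: [[0.988, -0.156, 0.0], [-0.156, -0.988, 0.0], [0.0, -0.0, -1.0]]
contact_force: [-0.1, -1.0, -1.0]
finger_gap: 0.0564
grip_force: 54.0
```

Emit:
jog_arm(moves=[{"x": 0,"y": 0,"z": 0.3,"roll": 0,"fingers": 1},{"x": 0,"y": 0,"z": 0.6,"roll": 0,"fingers": 1},{"x": 0,"y": 0,"z": 0.8,"roll": 0,"fingers": 1},{"x": 0,"y": 0,"z": 0.95,"roll": 0,"fingers": 1},{"x": 0,"y": 0,"z": 0.95,"roll": 0,"fingers": 1}])

```text
clock: 27.6
tool_pos: [0.4721, 0.0868, 0.0702]
eef_rot: [[0.988, -0.156, -0.0], [-0.156, -0.988, -0.0], [-0.0, 0.0, -1.0]]
contact_force: [0.8, -0.1, -0.7]
finger_gap: 0.0563
grip_force: 54.0
```

Emit:
jog_arm(moves=[{"x": 0,"y": 0,"z": 0.1,"roll": 0,"fingers": 1},{"x": 0,"y": 0,"z": 0.2,"roll": 0,"fingers": 1},{"x": 0,"y": 0,"z": 0.2,"roll": 0,"fingers": 1}])

```text
clock: 27.98
tool_pos: [0.4723, 0.0868, 0.0697]
eef_rot: [[0.988, -0.157, 0.001], [-0.157, -0.988, 0.001], [0.001, -0.001, -1.0]]
contact_force: [-5.4, -0.7, 18.0]
finger_gap: 0.0567
grip_force: 55.8
```

Contact comes at the expected height of 69.7 mm, so the collar is seated. I release it and go to the neck.

Emit:
jog_arm(moves=[{"x": 0,"y": 0,"z": -0.1,"roll": 0,"fingers": -1},{"x": 0,"y": 0,"z": -0.1,"roll": 0,"fingers": -1},{"x": 0,"y": 0,"z": -0.1,"roll": 0,"fingers": -1},{"x": 0,"y": 0,"z": -6,"roll": 0,"fingers": -1},{"x": 1,"y": 5,"z": -11,"roll": 0,"fingers": -1},{"x": 2,"y": 11,"z": -11,"roll": 0,"fingers": -1},{"x": 3,"y": 17,"z": -11,"roll": 0,"fingers": -1},{"x": 4,"y": 23,"z": -11,"roll": 0,"fingers": -1},{"x": 5,"y": 28,"z": -11,"roll": 0,"fingers": -1},{"x": 5.4,"y": 31.2,"z": -11,"roll": 0,"fingers": -1}])

```text
clock: 29.22
tool_pos: [0.4761, -0.233, 0.1781]
eef_rot: [[0.987, -0.159, -0.0], [-0.159, -0.987, -0.001], [-0.0, 0.001, -1.0]]
contact_force: [0.6, 0.1, -0.4]
finger_gap: 0.0853
grip_force: 0.0
```

Emit:
jog_arm(moves=[{"x": 0,"y": 0,"z": 0,"roll": 0,"fingers": -1},{"x": 0,"y": 0,"z": 0,"roll": 0,"fingers": -1},{"x": 0,"y": 0,"z": 0,"roll": 0,"fingers": -1},{"x": 0,"y": 0,"z": 0,"roll": 0,"fingers": -1}])

```text
clock: 29.72
tool_pos: [0.4769, -0.2287, 0.1783]
eef_rot: [[0.988, -0.155, 0.0], [-0.155, -0.988, 0.0], [-0.0, -0.0, -1.0]]
contact_force: [0.1, 0.1, -0.4]
finger_gap: 0.0854
grip_force: 0.0
```

```bash
python3 look.py 12 wrist,wrist neck_center; python3 circ.py neck_center .02; python3 look.py 12 side collar_center=.065 drum_center=.034 weight_center=.027
```

```text
t 29.73 tcp [ 0.4769 -0.2287  0.1783] yaw tool x -8.9 tilt [0.     0.0003] gap 0.0854 F [ 0.1  0.1 -0.4] 0.0
wrist neck_center 0.61 [251.1 172.5] world [ 0.4801 -0.2284  0.02  ] tool cm [ 0.31 -0.08 15.83]
wrist neck_center 0.8 [250.8 173.6] world [ 0.4791 -0.2279  0.02  ] tool cm [ 0.2  -0.11 15.83]
tcp [ 0.4767 -0.2294  0.1783]
pin 0.56 [ 0.479 -0.231  0.02 ] [ 0.25  0.12 15.83]
mask 0.97 tool y range [-2.17  2.  ] mid -0.08 tool x range [-2.34  2.72]
t 30.07 tcp [ 0.4766 -0.2297  0.1783] yaw tool x -8.99 tilt [0. 0.] gap 0.0854 F [1.  0.3 0.2] 0.0
side collar_center 0.75 [250.  214.9] world [0.4686 0.0782 0.065 ] tool cm [ -5.61 -30.29  11.33]
side drum_center 0.64 [250.3 226.3] world [0.4744 0.0877 0.034 ] tool cm [ -5.19 -31.32  14.43]
side drum_center 0.59 [247.6 216.4] world [0.4532 0.0474 0.034 ] tool cm [ -6.65 -27.01  14.43]
side weight_center 0.8 [218.  201.4] world [ 0.4745 -0.0728  0.027 ] tool cm [ -2.66 -15.47  15.13]
side weight_center 0.57 [405.9 270.4] world [0.2664 0.4468 0.027 ] tool cm [-31.34 -63.54  15.13]
```

View pics/wrist12.png

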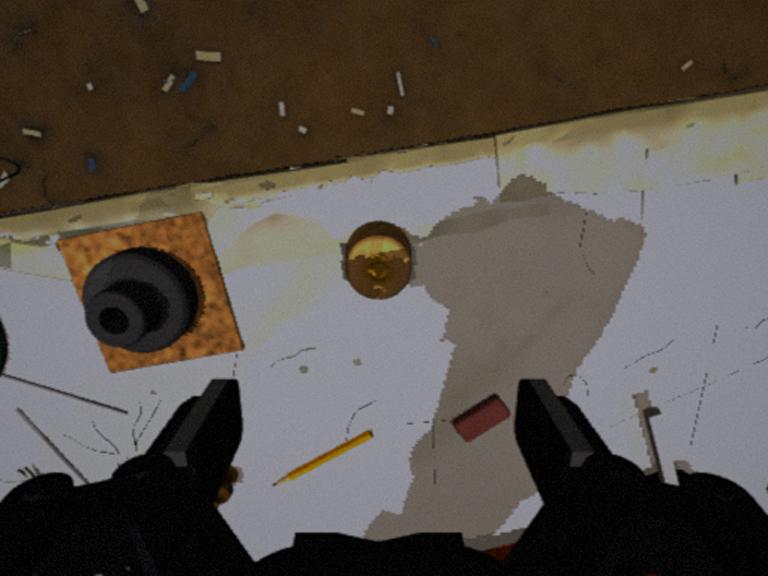

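The neck stands upright with its nipple up at (378,262). I grip it.

Emit:
jog_arm(moves=[{"x": 0.25,"y": 0,"z": 5,"roll": 0,"fingers": -1},{"x": 0.25,"y": 0,"z": 9,"roll": 0,"fingers": -0.8},{"x": 0.25,"y": 0,"z": 13,"roll": 0,"fingers": -0.6},{"x": 0.25,"y": 0,"z": 15,"roll": 0,"fingers": -0.5},{"x": 0.25,"y": 0,"z": 15.6,"roll": 0,"fingers": -0.4},{"x": 0.25,"y": 0,"z": 15.6,"roll": 0,"fingers": -0.3},{"x": 0.25,"y": 0,"z": 15.6,"roll": 0,"fingers": 1},{"x": 0.25,"y": 0,"z": 15.6,"roll": 0,"fingers": 1},{"x": 0.25,"y": 0,"z": 15.6,"roll": 0,"fingers": 1},{"x": 0.25,"y": 0,"z": 15.6,"roll": 0,"fingers": 1}])

```text
clock: 31.52
tool_pos: [0.4797, -0.2305, 0.0237]
eef_rot: [[0.988, -0.157, 0.002], [-0.157, -0.988, -0.001], [0.002, 0.0, -1.0]]
contact_force: [-0.9, 1.2, 7.1]
finger_gap: 0.0397
grip_force: 50.7
```

Emit:
jog_arm(moves=[{"x": 0,"y": 0,"z": 0,"roll": 0,"fingers": 1},{"x": 0,"y": 0,"z": -1,"roll": 0,"fingers": 1},{"x": 0,"y": 0,"z": -5,"roll": 0,"fingers": 1},{"x": 0,"y": 0,"z": -10,"roll": 0,"fingers": 1},{"x": 0,"y": 0,"z": -14,"roll": 0,"fingers": 1},{"x": 0,"y": 0,"z": -14,"roll": 0,"fingers": 1},{"x": 0,"y": 0,"z": -14,"roll": 0,"fingers": 1}])

```text
clock: 32.4
tool_pos: [0.4788, -0.2298, 0.1622]
eef_rot: [[0.988, -0.156, -0.0], [-0.156, -0.988, 0.0], [-0.0, -0.0, -1.0]]
contact_force: [0.8, 0.4, -2.2]
finger_gap: 0.0398
grip_force: 50.7
```

Emit:
jog_arm(moves=[{"x": -1,"y": -5,"z": 0,"roll": 0,"fingers": 1},{"x": -2,"y": -10,"z": 0,"roll": 0,"fingers": 1},{"x": -3,"y": -15,"z": 0,"roll": 0,"fingers": 1},{"x": -4,"y": -20,"z": 0,"roll": 0,"fingers": 1},{"x": -5,"y": -25,"z": 0,"roll": 0,"fingers": 1},{"x": -5.7,"y": -29.5,"z": 0,"roll": 0,"fingers": 1},{"x": -5.7,"y": -31.2,"z": 0,"roll": 0,"fingers": 1},{"x": -5.7,"y": -31.2,"z": 0,"roll": 0,"fingers": 1},{"x": -5.7,"y": -31.2,"z": 0,"roll": 0,"fingers": 1},{"x": -5.7,"y": -31.2,"z": 0,"roll": 0,"fingers": 1}])

```text
clock: 33.65
tool_pos: [0.4716, 0.0851, 0.1622]
eef_rot: [[0.987, -0.159, -0.0], [-0.159, -0.987, -0.001], [-0.0, 0.001, -1.0]]
contact_force: [-0.3, -0.3, -0.8]
finger_gap: 0.0399
grip_force: 50.8
```

```bash
python3 look.py 13 wrist,wrist neck_center=.1585 collar_center=.065 drum_center=.034; python3 disc.py
```

```text
t 33.65 tcp [0.4716 0.0851 0.1622] yaw tool x -9.16 tilt [-0.0003 -0.0006] gap 0.0399 F [-0.3 -0.3 -0.8] 50.8
wrist neck_center 0.78 [252.4 262.9] world [0.4711 0.0851 0.1585] tool cm [-0.04  0.01  0.37]
wrist collar_center 0.55 [249.7 198.3] world [0.4711 0.0869 0.065 ] tool cm [-0.08 -0.17  9.72]
wrist neck_center 0.96 [251.7 262.7] world [0.4713 0.0854 0.1585] tool cm [-0.03 -0.02  0.37]
wrist collar_center 0.57 [251.3 197.3] world [0.4717 0.0856 0.065 ] tool cm [ 0.   -0.05  9.72]
0.008 tool cm [-0.08 -0.04  4.83] inl 0.5871313672922251
0.012 tool cm [ 0.04 -0.04  4.76] inl 0.5871313672922251
0.016 tool cm [ 0.15 -0.04  4.69] inl 0.5898123324396782
```

View pics/wrist13.png

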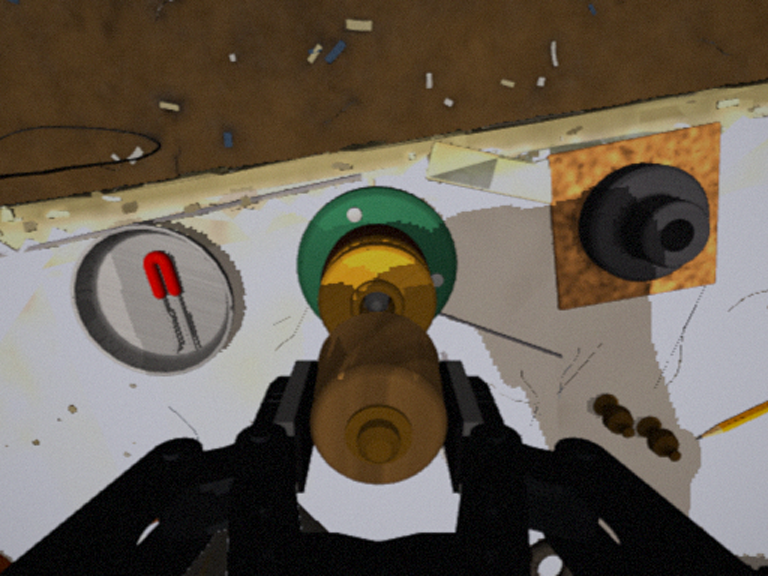

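The neck is held level (378,440). The collar is seated on the drum at (378,295) and lines up. I lower it.

Emit:
jog_arm(moves=[{"x": 0,"y": -0.05,"z": 3,"roll": 0,"fingers": 1},{"x": 0,"y": -0.05,"z": 4.8,"roll": 0,"fingers": 1},{"x": 0,"y": -0.05,"z": 5.3,"roll": 0,"fingers": 1},{"x": 0,"y": -0.05,"z": 5.6,"roll": 0,"fingers": 1},{"x": 0,"y": -0.05,"z": 5.8,"roll": 0,"fingers": 1},{"x": 0,"y": -0.05,"z": 5.9,"roll": 0,"fingers": 1}])

```text
clock: 34.85
tool_pos: [0.472, 0.0874, 0.1037]
eef_rot: [[0.988, -0.156, 0.001], [-0.156, -0.988, 0.0], [0.001, -0.0, -1.0]]
contact_force: [0.8, -0.6, -1.4]
finger_gap: 0.0397
grip_force: 50.8
```

Emit:
jog_arm(moves=[{"x": 0,"y": 0,"z": 0.1,"roll": 0,"fingers": 1},{"x": 0,"y": 0,"z": 0.2,"roll": 0,"fingers": 1},{"x": 0,"y": 0,"z": 0.2,"roll": 0,"fingers": 1}])

```text
clock: 35.22
tool_pos: [0.4718, 0.0874, 0.1016]
eef_rot: [[0.988, -0.156, 0.0], [-0.156, -0.988, 0.0], [0.0, -0.0, -1.0]]
contact_force: [-1.5, 0.3, 3.4]
finger_gap: 0.0398
grip_force: 51.3
```

The neck is seated, with contact at 101.6 mm as expected. I release and go to the weight.

Emit:
jog_arm(moves=[{"x": 0,"y": 0,"z": 0,"roll": 0,"fingers": -0.2},{"x": 0,"y": 0,"z": 0,"roll": 0,"fingers": -0.4},{"x": 0,"y": 0,"z": 0,"roll": 0,"fingers": -0.4},{"x": 0,"y": 0,"z": -3,"roll": 0,"fingers": -0.5},{"x": 0,"y": 0,"z": -9,"roll": 0,"fingers": -0.7},{"x": 1,"y": 5,"z": -10,"roll": 0,"fingers": -1},{"x": 2,"y": 11,"z": -9,"roll": 0,"fingers": -1},{"x": 2.7,"y": 15.8,"z": -9,"roll": 0,"fingers": -1},{"x": 2.7,"y": 15.8,"z": -9,"roll": 0,"fingers": -1},{"x": 2.7,"y": 15.8,"z": -9,"roll": 0,"fingers": -1}])

```text
clock: 36.48
tool_pos: [0.4736, -0.0724, 0.1912]
eef_rot: [[0.988, -0.157, -0.0], [-0.157, -0.988, 0.001], [-0.0, -0.001, -1.0]]
contact_force: [-0.2, 0.5, -0.3]
finger_gap: 0.0854
grip_force: 0.0
```

Emit:
jog_arm(moves=[{"x": 0,"y": 0,"z": 0,"roll": 0,"fingers": -1},{"x": 0,"y": 0,"z": 0,"roll": 0,"fingers": -1},{"x": 0,"y": 0,"z": 0,"roll": 0,"fingers": -1}])

```text
clock: 36.85
tool_pos: [0.4737, -0.0722, 0.1913]
eef_rot: [[0.988, -0.155, -0.0], [-0.155, -0.988, 0.0], [-0.0, -0.0, -1.0]]
contact_force: [-0.4, 0.6, 0.1]
finger_gap: 0.0854
grip_force: 0.0
```

```bash
python3 look.py 14 wrist,wrist weight_center=.027 neck_center=.098; python3 circ.py weight_center .027
```

```text
t 36.85 tcp [ 0.4737 -0.0722  0.1913] yaw tool x -8.92 tilt [-0.0001  0.0001] gap 0.0854 F [-0.4  0.6  0.1] 0.0
wrist weight_center 0.62 [246.7 175.4] world [ 0.4731 -0.067   0.027 ] tool cm [-0.14 -0.5  16.43]
wrist neck_center 0.56 [ 49.8 233.3] world [0.4702 0.0873 0.098 ] tool cm [ -2.81 -15.7    9.33]
wrist neck_center 0.6 [ 51.1 233.1] world [0.4703 0.0862 0.098 ] tool cm [ -2.8  -15.59   9.33]
tcp [ 0.4736 -0.0729  0.1913]
pin 0.56 [ 0.4713 -0.0685  0.027 ] [-0.3  -0.4  16.43]
mask 0.68 tool y range [-3.45  3.09] mid -0.18 tool x range [-3.08  3.82]
```

View pics/wrist14.png

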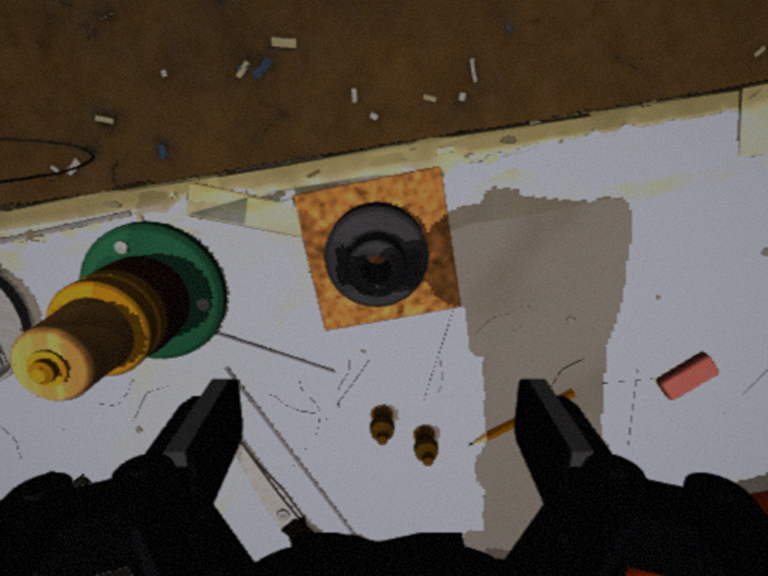

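The column (drum, collar, neck) stands straight on the stand. The weight's bore is at (376,261). I grip the weight.

Emit:
jog_arm(moves=[{"x": 0.2,"y": -0.12,"z": 5,"roll": 0,"fingers": -0.7},{"x": 0.2,"y": -0.12,"z": 9,"roll": 0,"fingers": -0.6},{"x": 0.2,"y": -0.12,"z": 12.5,"roll": 0,"fingers": -0.5},{"x": 0.2,"y": -0.12,"z": 14.5,"roll": 0,"fingers": -0.4},{"x": 0.2,"y": -0.12,"z": 15,"roll": 0,"fingers": -0.2},{"x": 0.2,"y": -0.12,"z": 15,"roll": 0,"fingers": -0.1},{"x": 0.2,"y": -0.12,"z": 15,"roll": 0,"fingers": 1},{"x": 0.2,"y": -0.12,"z": 15,"roll": 0,"fingers": 1},{"x": 0.2,"y": -0.12,"z": 15,"roll": 0,"fingers": 1},{"x": 0.2,"y": -0.12,"z": 15,"roll": 0,"fingers": 1}], grip_force=60)

```text
clock: 38.55
tool_pos: [0.4764, -0.0721, 0.0425]
eef_rot: [[0.988, -0.157, 0.002], [-0.157, -0.988, -0.0], [0.002, -0.0, -1.0]]
contact_force: [-0.9, 0.8, 6.9]
finger_gap: 0.0334
grip_force: 60.2
```

Emit:
jog_arm(moves=[{"x": 0,"y": 0,"z": 0,"roll": 0,"fingers": 1},{"x": 0,"y": 0,"z": -1,"roll": 0,"fingers": 1},{"x": 0,"y": 0,"z": -4,"roll": 0,"fingers": 1},{"x": 0,"y": 0,"z": -8,"roll": 0,"fingers": 1},{"x": 0,"y": 0,"z": -12,"roll": 0,"fingers": 1},{"x": 0,"y": 0,"z": -15.5,"roll": 0,"fingers": 1},{"x": 0,"y": 0,"z": -15.5,"roll": 0,"fingers": 1},{"x": 0,"y": 0,"z": -15.5,"roll": 0,"fingers": 1}])

```text
clock: 39.55
tool_pos: [0.475, -0.0717, 0.1956]
eef_rot: [[0.988, -0.156, -0.001], [-0.156, -0.988, 0.0], [-0.001, -0.0, -1.0]]
contact_force: [-1.0, -0.5, -3.9]
finger_gap: 0.0335
grip_force: 60.7
```

Emit:
jog_arm(moves=[{"x": -1.5,"y": -4,"z": 0,"roll": 0,"fingers": 1},{"x": -3,"y": -8,"z": 0,"roll": 0,"fingers": 1},{"x": -5,"y": -12,"z": 0,"roll": 0,"fingers": 1},{"x": -7,"y": -15,"z": 0,"roll": 0,"fingers": 1},{"x": -7.4,"y": -15.7,"z": 0,"roll": 0,"fingers": 1},{"x": -7.4,"y": -15.7,"z": 0,"roll": 0,"fingers": 1},{"x": -7.4,"y": -15.7,"z": 0,"roll": 0,"fingers": 1},{"x": -7.4,"y": -15.7,"z": 0,"roll": 0,"fingers": 1}])

```text
clock: 40.55
tool_pos: [0.4276, 0.0935, 0.1961]
eef_rot: [[0.987, -0.158, -0.0], [-0.158, -0.987, -0.0], [-0.0, 0.0, -1.0]]
contact_force: [-0.2, 0.0, -4.3]
finger_gap: 0.0334
grip_force: 60.9
```

```bash
python3 look.py 15 wrist,wrist weight_center=.18 neck_center=.098 collar_center=.065
```

```text
t 40.55 tcp [0.4276 0.0935 0.1961] yaw tool x -9.12 tilt [-0.0001 -0.0005] gap 0.0334 F [-0.2  0.  -4.3] 60.9
wrist weight_center 0.83 [250.  255.1] world [0.4245 0.0951 0.18  ] tool cm [-0.33 -0.11  1.61]
wrist neck_center 0.59 [250.8 137.4] world [0.4725 0.0871 0.098 ] tool cm [ 4.53 -0.08  9.81]
wrist weight_center 0.94 [249.8 256.3] world [0.4238 0.0953 0.18  ] tool cm [-0.4  -0.12  1.61]
wrist neck_center 0.87 [249.3 135.1] world [0.4743 0.0879 0.098 ] tool cm [ 4.7  -0.19  9.81]
```

View pics/wrist15.png

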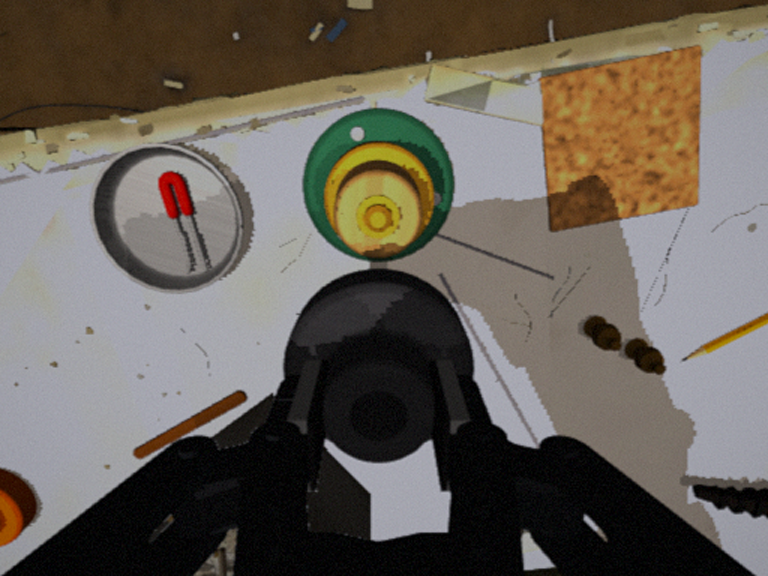

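The nipple is at (378,217) and the weight's bore at (377,413), in the same column. I shift about 4.5 cm in x and then lower.

Emit:
jog_arm(moves=[{"x": 2,"y": 0,"z": 0,"roll": 0,"fingers": 1},{"x": 3.7,"y": 0,"z": 0,"roll": 0,"fingers": 1},{"x": 4.5,"y": 0,"z": 0.5,"roll": 0,"fingers": 1},{"x": 4.5,"y": 0,"z": 1.5,"roll": 0,"fingers": 1},{"x": 4.5,"y": 0,"z": 2.5,"roll": 0,"fingers": 1},{"x": 4.5,"y": 0,"z": 2.9,"roll": 0,"fingers": 1},{"x": 4.5,"y": 0,"z": 3.2,"roll": 0,"fingers": 1},{"x": 4.5,"y": 0,"z": 3.5,"roll": 0,"fingers": 1}])

```text
clock: 41.95
tool_pos: [0.4718, 0.0877, 0.1613]
eef_rot: [[0.988, -0.156, 0.0], [-0.156, -0.988, 0.0], [0.0, -0.0, -1.0]]
contact_force: [-0.2, -0.0, -3.8]
finger_gap: 0.033
grip_force: 60.9
```

Emit:
jog_arm(moves=[{"x": 0,"y": 0,"z": 0.2,"roll": 0,"fingers": 1},{"x": 0,"y": 0,"z": 0.4,"roll": 0,"fingers": 1},{"x": 0,"y": 0,"z": 0.5,"roll": 0,"fingers": 1},{"x": 0,"y": 0,"z": 0.5,"roll": 0,"fingers": 1}])

```text
clock: 42.45
tool_pos: [0.4718, 0.0876, 0.1565]
eef_rot: [[0.988, -0.156, 0.0], [-0.156, -0.988, 0.0], [0.0, -0.0, -1.0]]
contact_force: [-0.5, 0.3, -0.2]
finger_gap: 0.0335
grip_force: 61.3
```

Emit:
jog_arm(moves=[{"x": 0,"y": 0,"z": 0.1,"roll": 0,"fingers": 1},{"x": 0,"y": 0,"z": 0.1,"roll": 0,"fingers": 1},{"x": 0,"y": 0,"z": 0,"roll": 0,"fingers": -0.2},{"x": 0,"y": 0,"z": 0,"roll": 0,"fingers": -0.4},{"x": 0,"y": 0,"z": 0,"roll": 0,"fingers": -0.4},{"x": 0,"y": 0,"z": -3,"roll": 0,"fingers": -0.5},{"x": 0,"y": 0,"z": -8,"roll": 0,"fingers": -0.8},{"x": -1,"y": 4,"z": -10,"roll": 0,"fingers": -1},{"x": -2,"y": 8,"z": -10,"roll": 0,"fingers": -1}])

```text
clock: 43.58
tool_pos: [0.4401, 0.011, 0.2578]
eef_rot: [[0.988, -0.155, 0.004], [-0.155, -0.988, 0.0], [0.003, -0.001, -1.0]]
contact_force: [0.9, -1.6, -0.6]
finger_gap: 0.0857
grip_force: 0.0
```

Emit:
jog_arm(moves=[{"x": 0,"y": 5,"z": 0,"roll": 0,"fingers": -1},{"x": 0,"y": 10,"z": 0,"roll": 0,"fingers": -1},{"x": 0,"y": 10,"z": 0,"roll": 0,"fingers": -1},{"x": 0,"y": 10,"z": 0,"roll": 0,"fingers": -1}])

```text
clock: 44.08
tool_pos: [0.4239, -0.0866, 0.2562]
eef_rot: [[0.988, -0.157, -0.0], [-0.157, -0.988, 0.0], [-0.0, -0.0, -1.0]]
contact_force: [0.2, 1.1, 0.0]
finger_gap: 0.0851
grip_force: 0.0
```

```bash
python3 - <<'E'
from h import *
a=get_image("side");b=get_image("scene")
A=cv2.resize(a["color"][150:290,180:330],None,fx=3,fy=3,interpolation=cv2.INTER_CUBIC)
B=cv2.resize(b["color"][110:250,200:310],None,fx=3,fy=3,interpolation=cv2.INTER_CUBIC)
cv2.imwrite("pics/fin.png",np.hstack([A,B])[:,:,::-1])
print(state()["clock"])
E
```

```text
44.175
```

View pics/fin.png

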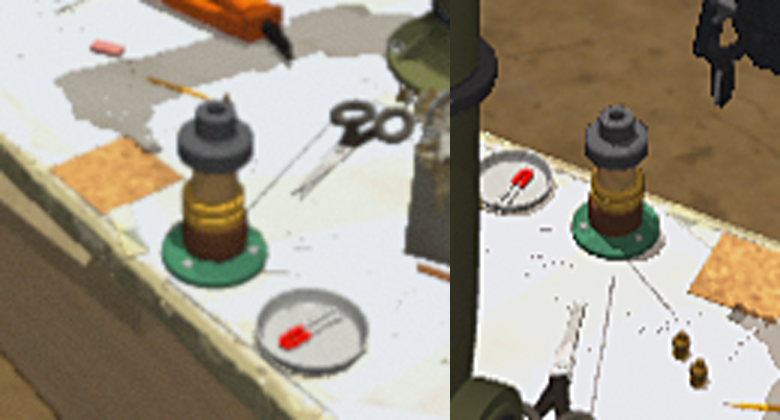

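The column stands straight with the weight level on top (215,140), the clip is in the dish (310,330), and the gripper is clear. I hand the job in.

```bash
python3 -c "from workcell import finish_job; print(finish_job())"
```

```text
the job is handed in; nothing more can be done
None
```

The job is handed in at about 44 s: the clip lies in the dish, the drum, collar and neck are stacked on the stem, and the weight rests level on top with its bore over the nipple; no verdict was returned.

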